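# Pop the big bubble of the pop disc

## Robot

A 7-joint arm with a two-finger parallel gripper is mounted at the origin on the work surface. World frame = base frame: x ahead of the robot, y to its left, z up, the work surface at z = 0. Lengths are in m, angles in rad, forces in N, time in s.
With the tool pointing down it reaches from about 0.425 to 1.025 m from the base axis. Payload 9.4 kg.
Tool frame: the origin (TCP) lies between the finger pads; the fingertips stand 8 mm ahead of it and the grasp point (between the pads) lies 11 mm behind it; z points along the fingers, x is the direction in which the jaws open and shut, and the axes are right-handed (so a half turn about z gives the same grasp; the last joint's range is limited). The gripper opens to 85 mm and grips with 20 to 120 N. Pads are 22 mm wide; open, the fingers measure 114 mm over their backs; the gripper's body (76 mm by 85 mm) begins 54 mm behind the grasp point. The pads swing forward as they close: fully open they stand 13 mm farther back than shut.
Start: joints at [-1.359, 0.599, -0.003, 1.599, 0.002, 0.943, -0.08], TCP at [0.206, 0.695, 0.239] pointing down, gripper open.
Joint ranges: [-2.57, 2.57], [-0.35, 1.97], [-1.29, 1.29], [0.11, 2.56], [-1.05, 4.19], [0.11, 1.86], [-2.63, 2.63]. Speed limits (rad/s): [2.22, 2.22, 3.01, 3.01, 3.14, 3.14, 3.14].

## Interface

Orientations are given as a unit quaternion [w, x, y, z].
In Python, from cell import readout, viewer, order gives the robot as it stands.
- The arm moves only by the tool arm_command, never from a script. Its argument "moves" is text: rows parted by semicolons, each of 6 numbers parted by spaces: the shift along the tool's x, y, z in cm, then the turn, a rotation vector about the tool's x, y, z in degrees. In form: tx ty tz wx wy wz; .... A call has 1 to 20 rows; each row is the pose to reach, as a shift and turn from the pose commanded when the call began, along the tool's axes at that moment; what a row does not reach only later rows make up. A row lasts 1/12 s, in which the tool goes at most 41.7 mm and 7.16 degrees, less where a joint would pass 70% of its speed; a pose out of reach is approached as far as the arm can. A call with a gripper value outside its range is refused whole. "grip" is the closure, from -1 (fully open) to 1 (shut), set as the call begins (left out, the last holds). The fingers move at their own pace and stop on an object; "squeeze" is the grip in N (left out, the last holds). Time passes only in rows, so rows that repeat a pose let the fingers close. It gives the time, the measured TCP pose, the force and the opening at its end, in the units of the state.
- readout.observe(): the state, without advancing time (a new reading comes with each control period).
- viewer.capture(name): name is "side" or "top" or "wrist"; returns a dict with "pixels" (480x640x3 uint8, red, green, blue), "intrinsics" (3x3 intrinsics, pixels), "R" (3x3) and "t" (3): a world point X has camera coordinates R X + t; the wrist camera has in their place "T_tool_cam" (4x4, takes a point from camera to tool coordinates, whose origin is the TCP and whose axes are the tool frame's). Camera axes: x right, y down, z forward; pixel columns grow to the right and rows downward; lengths in m; the calibration is good to about 2 mm. A picture is of the moment at which its call begins: read the wrist's pose just before it. There is no depth.
- order.job_done(): hands the job in, once; it reports no verdict.
The state is a dict: "t": time; "q": joint angles; "qvel": joint speeds; "joint_torque": joint torques, N m; "tool_pos": TCP position; "eef_rot": TCP orientation; "ft_force": force on the tool from outside, world axes, zero at the start; "torque": the same for the moment, N m; "opening": finger opening in m.
Only numpy, scipy, OpenCV 4.12 (cv2) and the standard library are available. Lean on these libraries where they do the work, as an engineer would, in place of code of your own. Each camera call takes 0.05 s, during which the arm holds its last target. There are 200 camera calls.

## Task

Tick off the weekly plant watering on the teal pop disc lying on the top of the grey shelf: with closed fingertips, gently press its one big bubble all the way in, then draw back. Leave its four small bubbles standing, the disc lying where it is, and the things around it undisturbed; nothing is to be gripped or lifted.

Things in the scene. Friction and masses are not known exactly. Their poses are not given: they have to be found in the camera images.
- shelf: three-tier stacking shelf of grey moulded plastic standing on the table, 300 (x) x 500 (y) x 186 mm, fixed. Origin: centre of its footprint at table level, z up. The top board's upper face is 180 mm above the origin; a lip 5 mm wide rises 6 mm above it all round the edge. All the work is on this top board
- pop_disc: teal silicone pop disc, diameter 160 mm, 12 mm thick, about 0.2 kg, lying loose and flat on the top board at any yaw. Origin: centre of its underside, z up. Five domed bubbles of the same teal stand on it in a ring, their centres 50 mm from the disc's centre and 72 degrees apart, the big one on the disc's +x axis; neighbouring centres are 59 mm apart
- big_bubble_top (a point): top of the one big bubble's dome (diameter 38 mm, standing 11 mm above the disc's face, so its top starts 23 mm above the board); the point moves down with it
- big_bubble (a joint): how far the big bubble is pushed down, m: 0 standing, 0.008 fully in (a firm stop; its top is then 3 mm above the disc's face). It moves straight down into the disc, yields at about 3 N and stays where it is left, with no spring back
- maple_cylinder: grooved maple cylinder, diameter 44 mm, 68 mm tall, standing loose on the top board; origin: centre of its underside
- glass_egg: frosted glass egg, diameter 52 mm, 63 mm tall, standing loose on its small flat foot on the top board; origin: centre of its underside
- canister: coral plastic canister with a ribbed twist cap, diameter 60 mm, 71 mm tall, standing loose on the top board; origin: centre of its underside
- small1 (a joint): how far small bubble 1 is pushed down, m: 0 standing, 0.007 fully in. Small bubbles have diameter 22 mm and stand 9 mm above the disc's face; this one lies 72 degrees anticlockwise (seen from above) from the big one. It too yields at about 3 N
- small2 (a joint): how far small bubble 2 is pushed down, m: 0 standing, 0.007 fully in. Small bubbles have diameter 22 mm and stand 9 mm above the disc's face; this one lies 144 degrees anticlockwise (seen from above) from the big one. It too yields at about 3 N
- small3 (a joint): how far small bubble 3 is pushed down, m: 0 standing, 0.007 fully in. Small bubbles have diameter 22 mm and stand 9 mm above the disc's face; this one lies 216 degrees anticlockwise (seen from above) from the big one. It too yields at about 3 N
- small4 (a joint): how far small bubble 4 is pushed down, m: 0 standing, 0.007 fully in. Small bubbles have diameter 22 mm and stand 9 mm above the disc's face; this one lies 288 degrees anticlockwise (seen from above) from the big one. It too yields at about 3 N
Not all that is in view belongs to the job. Leave any blue look-alike of the glass_egg alone.

How it is judged:
On the way:
1. the big bubble has been pressed in (value of joint big_bubble above 0.0065 m), for 0.1 s.
At the end, for the whole second after the job is handed in: the big bubble is at least 6.5 mm of its 8 mm in, every small bubble less than 2 mm in, the disc flat and within 15 mm of its start and not turned (big bubble top within 22 mm of its start, press included), the cylinder, egg and canister upright, at rest and within 12 mm of their starts (value of joint big_bubble above 0.0065 m and value of joint each of small1, small2, small3, small4 below 0.002 m and distance of pop_disc from where it was at the start of the episode below 0.015 m and distance of big_bubble_top from where it was at the start of the episode below 0.022 m and distance of each of maple_cylinder, glass_egg, canister from where it was at the start of the episode below 0.012 m and angle between each of maple_cylinder, glass_egg, canister, pop_disc's own z axis and vertical below 0.15 rad and linear speed of each of maple_cylinder, glass_egg, canister, pop_disc below 0.02 m/s); the robot touches nothing.
It fails at once if a small bubble is pressed (2 mm or more) (value of joint any of small1, small2, small3, small4 above 0.002 m).
It fails at once if the disc is lifted, tipped or dragged or turned: its centre more than 15 mm, or the big bubble top more than 22 mm (its own 8 mm press included) (distance of pop_disc from where it was at the start of the episode above 0.015 m or distance of big_bubble_top from where it was at the start of the episode above 0.022 m or z of pop_disc in the frame of shelf above 0.188 m or angle between pop_disc's own z axis and vertical above 0.15 rad).
It fails at once if the cylinder, egg or canister is moved more than 12 mm, lifted or tipped (distance of any of maple_cylinder, glass_egg, canister from where it was at the start of the episode above 0.012 m or angle between any of maple_cylinder, glass_egg, canister's own z axis and vertical above 0.15 rad).
It fails at once if the disc is pressed roughly (more than 40 N) (contact force between the fingers and pop_disc above 40 N).
It also fails if it takes over 32 s, if anything falls off the work surface, if the arm or the gripper's body presses on something with over 40 N, if the wrist force passes 120 N, or if a joint passes its speed limit or range.

## Working session

There is one attempt and no reset: what is moved stays moved. The work goes in short steps, Python scripts to look and compute and a tool call to move; the robot and the scene stay as the last step left them, time stands still between calls to the robot, and variables do not carry over. Pictures are saved under pics/ and viewed, about 8 in all and at most 12, crops included, and the job is handed in when it is done.

Besides the shell and the picture viewer there is one more tool, called as a command line: name --argument value ..., lists and objects as JSON in quotes. arm_command: Moves the arm, as the interface text tells. Its arguments: {"type":"object","properties":{"moves":{"type":"string"},"grip":{"type":"number"},"squeeze":{"type":"number"}},"required":["moves"]}

```bash
mkdir -p pics
python3 - <<'E'
from cell import readout, viewer
import cv2, numpy as np, pickle
s=readout.observe(); print({k:np.round(s[k],3) for k in('t','tool_pos','eef_rot','opening','ft_force')})
d={}
for n in('top','side'):
    d[n]=viewer.capture(n); cv2.imwrite(f'pics/{n}0.png',d[n]['pixels'][...,::-1])
    c=d[n]; print(n,np.round(c['intrinsics'],1).tolist(),np.round(-c['R'].T@c['t'],3))
pickle.dump(d,open('d0.pkl','wb'))
E
```

```text
{'t': np.float64(0.0), 'tool_pos': array([0.206, 0.695, 0.238]), 'eef_rot': array([ 0.001,  0.801,  0.598, -0.001]), 'opening': np.float64(0.085), 'ft_force': array([-0.163, -0.3  , -0.196])}
top [[622.5, 0.0, 326.9], [0.0, 622.5, 244.7], [0.0, 0.0, 1.0]] [ 0.425 -0.026  1.277]
side [[452.3, 0.0, 320.3], [0.0, 452.3, 238.2], [0.0, 0.0, 1.0]] [ 0.075 -0.477  0.906]
```

View pics/top0.png

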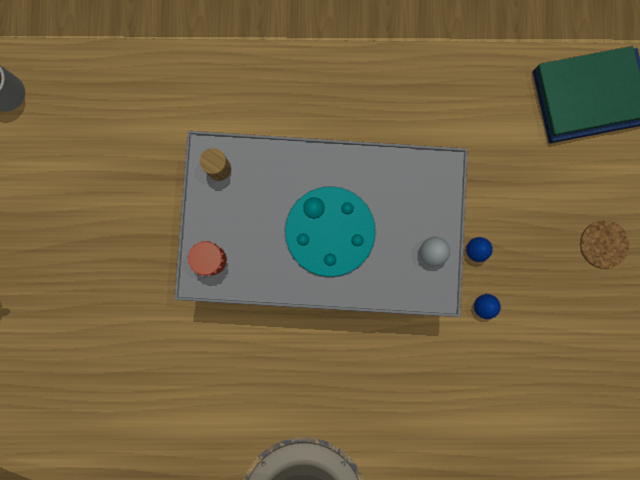

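View pics/side0.png

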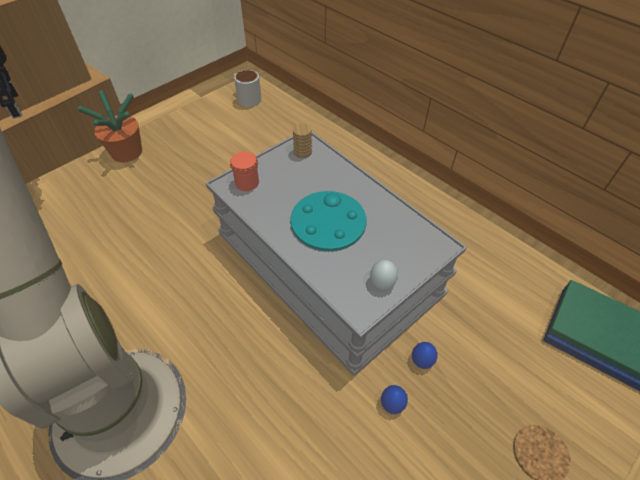

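The top view shows the disc at about (330,232) with the big bubble at (314,208). In the side view they are at about (328,220) and (332,200). The egg, canister and cylinder are well clear of the disc.

```bash
cat > h.py <<'E'
import cv2, numpy as np
def ray(c,u,v,z):
    K,R,t=c['intrinsics'],c['R'],c['t']; C=-R.T@t
    d=R.T@np.linalg.solve(K,[u,v,1]); return C+d*(z-C[2])/d[2]
def ellipse(c):
    h=cv2.cvtColor(c['pixels'],cv2.COLOR_RGB2HSV)
    m=cv2.inRange(h,(80,120,40),(97,255,255))
    k=max(cv2.findContours(m,cv2.RETR_EXTERNAL,cv2.CHAIN_APPROX_NONE)[0],key=cv2.contourArea)
    return k,m
E
python3 - <<'E'
import pickle; from h import *
d=pickle.load(open('d0.pkl','rb'))
for n in d:
    c=d[n]; k,m=ellipse(c)
    P=np.array([ray(c,*p[0],0.192)[:2] for p in k],np.float32)
    print(n,'disc',np.round(cv2.minEnclosingCircle(P),4) if 0 else cv2.fitEllipse(P))
    # shelf lip check / bubbles
    x,y,w,h=cv2.boundingRect(k)
    crop=c['pixels'][y-5:y+h+5,x-5:x+w+5]; print(x-5,y-5)
    f=cv2.resize(crop,None,fx=4 if n=='top' else 5,fy=4 if n=='top' else 5,interpolation=cv2.INTER_CUBIC)
    cv2.imwrite(f'pics/crop_{n}.png',f[...,::-1])
c=d['top']
for n,(u,v) in dict(cyl=(214,160),can=(207,258),egg=(433,252)).items(): print(n,ray(c,u,v,.25 if n!='egg' else .21))
for u,v in((314,208),(347,208),(357,240),(330,259),(303,239)): print(ray(c,u,v,.196))
print('side',ray(d['side'],332,200,.196))
a,b=np.load if 0 else 0,0
E
```

```text
top disc ((0.5257428288459778, -0.04820232093334198), (0.15566925704479218, 0.15653826296329498), 88.93465423583984)
280 182
side disc ((0.5245854258537292, -0.053957246243953705), (0.1550247073173523, 0.15933677554130554), 129.55569458007812)
286 186
cyl [0.63843691 0.14625632 0.25      ]
can [0.47503483 0.15528475 0.25      ]
egg [ 0.48852346 -0.22545796  0.21      ]
[ 0.56572135 -0.02025436  0.196     ]
[ 0.56597196 -0.07796802  0.196     ]
[ 0.50988614 -0.0954133   0.196     ]
[ 0.47659027 -0.04839903  0.196     ]
[ 0.51130041 -0.00131064  0.196     ]
side [ 0.56613422 -0.02490338  0.196     ]
```

Run:
```python
import cv2,numpy as np
a=cv2.imread('pics/crop_top.png');b=cv2.imread('pics/crop_side.png')
h=max(a.shape[0],b.shape[0]);p=lambda i:cv2.copyMakeBorder(i,0,h-i.shape[0],0,0,0)
o=np.hstack([p(a),p(b)]);print(a.shape,b.shape);s=min(1,800/o.shape[1]);print(s)
cv2.imwrite('pics/both.png',cv2.resize(o,None,fx=s,fy=s))
```

```text
(400, 400, 3) (345, 425, 3)
0.9696969696969697
```

View pics/both.png

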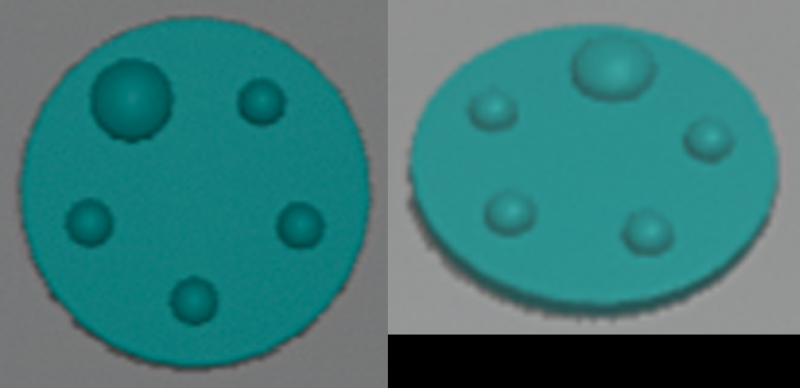

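Big bubble at about (0.566, -0.021), 49 mm from the disc centre, which agrees with the given 50 mm. All five bubbles are in the right places. Next: lift, close the fingers and cross over high.

arm_command --moves "0 0 -4 0 0 0; 0 0 -8 0 0 0; 0 0 -9 0 0 0; -2.9 2.7 -9 0 0 0; -5.8 5.5 -9 0 0 0; -8.7 8.2 -9 0 0 0; -11.6 11 -9 0 0 0; -14.6 13.7 -9 0 0 0; -17.5 16.4 -9 0 0 0; -20.4 19.2 -9 0 0 0; -23.4 21.9 -9 0 0 0; -26.3 24.7 -9 0 0 0; -29.2 27.4 -9 0 0 0; -32.1 30.1 -9 0 0 0; -35 32.9 -9 0 0 0; -38 35.6 -9 0 0 0; -40.9 38.4 -9 0 0 0; -43.8 41.1 -9 0 0 0; -46.7 43.8 -9 0 0 0; -49.6 46.6 -9 0 0 0" --grip 1 --squeeze 20

```text
t: 1.77
tool_pos: [0.5122, 0.0849, 0.3294]
eef_rot: [-0.0, 0.801, 0.598, 0.0]
ft_force: [0.1, 0.7, -0.7]
opening: 0.0001
```

arm_command --moves "-2.5 2.4 0 0 0 0; -5 4.7 0 0 0 0; -7 6.6 1 0 0 0; -8.2 7.7 2 0 0 0; -8.6 8.2 3 0 0 0; -8.6 8.2 3 0 0 0; -8.6 8.2 3 0 0 0; -8.6 8.2 3 0 0 0"

```text
t: 2.43
tool_pos: [0.5657, -0.0174, 0.2994]
eef_rot: [-0.0, 0.801, 0.599, 0.0]
ft_force: [0.2, -0.2, 0.4]
opening: 0.0001
```

Run:
```python
from cell import readout, viewer
import pickle; from h import *
from scipy.spatial.transform import Rotation as Ro
s=readout.observe(); c=viewer.capture('wrist'); cv2.imwrite('pics/w1.png',c['pixels'][...,::-1])
Rt=Ro.from_quat(np.roll(s['eef_rot'],-1)).as_matrix(); T=c['T_tool_cam']
Rw=Rt@T[:3,:3]; C=Rt@T[:3,3]+s['tool_pos']; c['R']=Rw.T; c['t']=-Rw.T@C
pickle.dump((s,c),open('w1.pkl','wb'))
print(s['t'],s['tool_pos'],s['ft_force'],C,np.round(Rt,3).tolist())
k,m=ellipse(c); P=np.array([ray(c,*p[0],0.192)[:2] for p in k],np.float32); print(cv2.fitEllipse(P))
X=np.array([.566,-.021,.196]); p=c['intrinsics']@(c['R']@X+c['t']); print(p/p[2])
t=viewer.capture('top'); cv2.imwrite('pics/t1.png',t['pixels'][...,::-1])
```

```text
2.4333 [ 0.56571868 -0.01743311  0.29943913] [ 0.24000056 -0.24270181  0.42300016] [0.49584118 0.00344002 0.43460205] [[0.283, 0.959, -0.0], [0.959, -0.283, 0.001], [0.001, -0.0, -1.0]]
((0.5257058143615723, -0.04805247113108635), (0.15506474673748016, 0.1573742926120758), 14.85521411895752)
[314.06947508 247.1649849    1.        ]
```

View pics/w1.png

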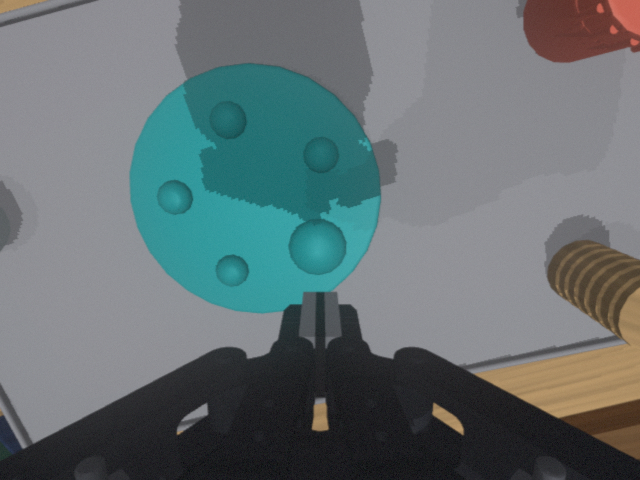

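The wrist view puts the big bubble at (318,247), about (0.5667,-0.0186). The disc centre agrees with the top view to within 0.2 mm. The TCP is already within about 1.5 mm of above the bubble, so I descend to just above it.

arm_command --moves "0 0.1 2 0 0 0; -0.1 0.1 4 0 0 0; -0.1 0.1 6 0 0 0; -0.1 0.1 7.2 0 0 0; -0.1 0.1 7.9 0 0 0; -0.1 0.1 8.2 0 0 0; -0.1 0.1 8.2 0 0 0; -0.1 0.1 8.2 0 0 0; -0.1 0.1 8.2 0 0 0"

```text
t: 3.28
tool_pos: [0.5672, -0.0201, 0.2182]
eef_rot: [0.0, 0.801, 0.598, 0.001]
ft_force: [0.1, 0.3, -0.3]
opening: 0.0002
```

Run:
```python
from cell import readout, viewer
import cv2,numpy as np
s=readout.observe(); print(s['t'],s['tool_pos'],s['ft_force'])
a=viewer.capture('wrist')['pixels']; b=viewer.capture('side')['pixels']
b=cv2.resize(b[130:290,240:420],None,fx=3,fy=3); a=a[0:480,110:350+0]
cv2.imwrite('pics/w2.png',np.hstack([a,b])[...,::-1])
```

```text
3.2833 [ 0.56720152 -0.02009215  0.21823789] [ 0.05165055  0.28690316 -0.2765293 ]
```

View pics/w2.png

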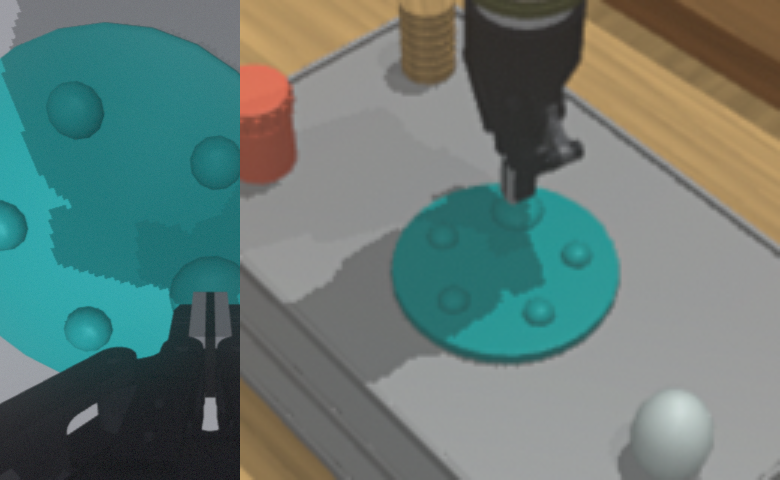

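The closed tip is over the dome, near column 210 against the bubble at about 208, and clear of the small bubbles. Next, press slowly while watching the force.

arm_command --moves "0 0 0.2 0 0 0; 0 0 0.4 0 0 0; 0 0 0.5 0 0 0; 0 0 0.6 0 0 0; 0 0 0.7 0 0 0; 0 0 0.8 0 0 0; 0 0 0.85 0 0 0; 0 0 0.9 0 0 0; 0 0 0.95 0 0 0; 0 0 1 0 0 0; 0 0 1 0 0 0"

```text
t: 4.3
tool_pos: [0.5667, -0.0203, 0.2072]
eef_rot: [0.0, 0.801, 0.598, -0.0]
ft_force: [-1.0, 0.4, 2.2]
opening: 0.0001
```

arm_command --moves "0 0 0.05 0 0 0; 0 0 0.1 0 0 0; 0 0 0.15 0 0 0; 0 0 0.2 0 0 0; 0 0 0.25 0 0 0; 0 0 0.3 0 0 0; 0 0 0.3 0 0 0"

```text
t: 4.88
tool_pos: [0.5667, -0.0202, 0.2042]
eef_rot: [-0.0, 0.801, 0.598, -0.0]
ft_force: [-1.5, -0.1, 2.0]
opening: -0.0
```

arm_command --moves "0 0 0.03 0 0 0; 0 0 0.06 0 0 0; 0 0 0.09 0 0 0; 0 0 0.12 0 0 0; 0 0 0.12 0 0 0; 0 0 0.12 0 0 0"

```text
t: 5.38
tool_pos: [0.5667, -0.0203, 0.203]
eef_rot: [0.0, 0.802, 0.598, -0.0]
ft_force: [-0.7, 0.2, 2.8]
opening: -0.0
```

Still about 3 N, so the stop isn't reached. I continue in small steps.

arm_command --moves "0 0 0.02 0 0 0; 0 0 0.04 0 0 0; 0 0 0.06 0 0 0; 0 0 0.06 0 0 0; 0 0 0.06 0 0 0"

```text
t: 5.8
tool_pos: [0.5668, -0.0202, 0.2028]
eef_rot: [0.0, 0.801, 0.598, 0.0]
ft_force: [-2.4, -0.2, 6.7]
opening: -0.0
```

arm_command --moves "0 0 0.02 0 0 0; 0 0 0.04 0 0 0; 0 0 0.04 0 0 0; 0 0 0.04 0 0 0"

```text
t: 6.13
tool_pos: [0.5668, -0.0202, 0.2027]
eef_rot: [0.0, 0.802, 0.598, 0.0]
ft_force: [-3.5, 0.1, 10.3]
opening: 0.0002
```

The force climbed to 10 N with almost no further travel, so this is the firm stop, at 0.2027 against about 0.203 expected. Next, draw back straight up and then off to the side.

arm_command --moves "0 0 -0.3 0 0 0; 0 0 -1 0 0 0; 0 0 -3 0 0 0; 0 0 -6 0 0 0; 0 0 -9 0 0 0; 0 0 -12 0 0 0; 3 -3 -13 0 0 0; 6 -6 -13 0 0 0; 9 -9 -13 0 0 0; 12 -12 -13 0 0 0; 15 -15 -13 0 0 0; 18 -18 -13 0 0 0; 21 -20.5 -13 0 0 0; 24 -23 -13 0 0 0; 26 -25 -13 0 0 0; 27 -26 -13 0 0 0; 27 -26 -13 0 0 0; 27 -26 -13 0 0 0"

```text
t: 7.63
tool_pos: [0.3941, 0.313, 0.3322]
eef_rot: [0.0, 0.801, 0.599, 0.0]
ft_force: [-0.5, -0.4, 0.7]
opening: 0.0002
```

Run:
```python
from cell import readout, viewer
import pickle; from h import *
s=readout.observe(); print(s['t'],s['tool_pos'],s['ft_force'],abs(s['qvel']).max())
d0=pickle.load(open('d0.pkl','rb')); o=[]
for n in('top','side'):
    c=viewer.capture(n); k,m=ellipse(c); k0,_=ellipse(d0[n])
    for kk in(k0,k):
        print(n,cv2.fitEllipse(np.array([ray(c,*p[0],0.192)[:2] for p in kk],np.float32))[0])
    x,y,w,h=(170,120,310,210) if n=='top' else (200,120,280,200)
    o.append(np.hstack([cv2.resize(i['pixels'][y:y+h,x:x+w],(400,280)) for i in(d0[n],c)]))
cv2.imwrite('pics/end.png',np.vstack(o)[...,::-1])
```

```text
7.6333 [0.39411201 0.3129659  0.33222895] [-0.45663372 -0.3943299   0.71618136] 0.029265648348182457
top (0.5257428288459778, -0.04820232093334198)
top (0.5257480144500732, -0.04819079861044884)
side (0.5245854258537292, -0.053957246243953705)
side (0.5245653986930847, -0.05396844819188118)
```

View pics/end.png

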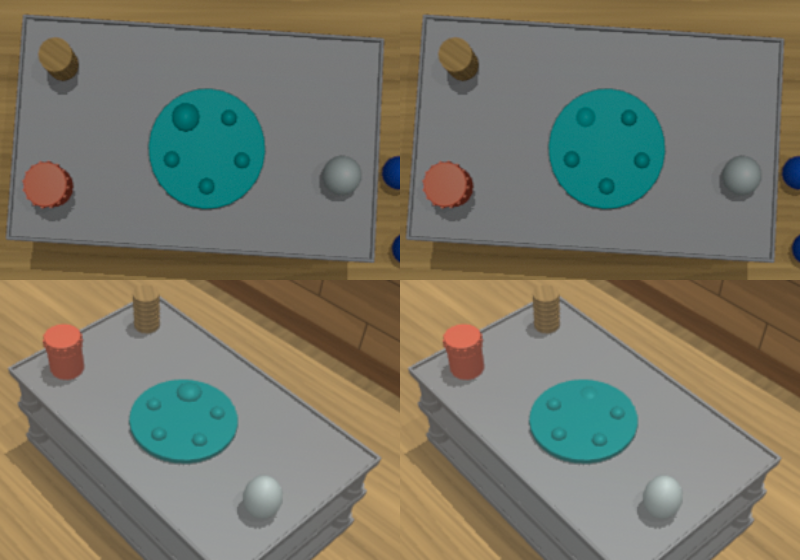

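Comparing before (left) and after (right): the big bubble is flat, at (586,117) in the top view and (589,393) in the side view. The four small bubbles are standing, and the disc and the objects around it are unmoved.

```bash
python3 -c "
from cell import order; print(order.job_done())"
```

```text
the job is handed in; nothing more can be done
None
```

I pressed the big bubble in to its stop with closed fingertips, drew the arm back and clear, and handed the job in at about 8 s.

- **Press:** the force stayed at about 2–3 N on the way in. It then rose to 10 N with almost no further travel, at TCP height 0.2027 m against about 0.203 m expected.
- **Last pictures:** the big bubble lies flat and the four small ones are standing. The disc centre shifted less than 0.1 mm, and the cylinder, egg and canister look unmoved by eye.
- **Disagreement:** before the press, the side camera placed the bubble about 4–5 mm off in y from the top camera. The wrist camera agreed with the top view on the disc centre, so I used those two.

Handing in reports no verdict, so the result isn't confirmed beyond these checks.

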